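Shim the short foot of a cell-clamping jig until it stops rocking

TASK

The cell-clamping jig in front of you rocks because one of its two feet on your side, you will have to feel which, does not reach the bench. Gently slide steel shims flat and squarely under that foot, one on top of another, until the corner no longer gives, and finish with a firm push of about 10 N on the nut over that foot to prove it. Do not force anything or shift the jig, and leave the parked jig, the other things and any unused shim lying clear on the bench.

Things in the scene. Friction and masses are not known exactly. Their poses are not given: they have to be found in the camera images.
- jig_a: Cell-clamping jig, 4 kg, one of two: aluminium base plate 240 (x) x 220 (y) mm, 30 to 40 mm above the bench, on four feet; on it 4 black cells, tops 123 mm up, 30 mm in from the side edges, a screw knob juts 20 mm out at the robot side. Origin: plate's middle, at bench height; x away from the robot, y left, z up. The jig with y < 0.3 m is the one to shim; at y > 0.4 m it is parked.
- jig_b: The other jig, alike but for its short foot; same origin and axes. Feet of both: at x +-100, y +-92 mm, round pads 36 mm across (flat sole 22 mm, rim bevelled), flush with the plate's side edges. One foot at x = -100 is short, not touching; which, and by how much, differs between the jigs and must be felt. Its gap takes one shim or two stacked, 0.4 mm to spare; the plate still stands level.
- jig_a_left (a point): Top of the nut over jig_a's robot-side left (+y) foot: dark, 22 mm across, 52 mm above the bench while level. Axes as the jig's. Push here to feel for rocking: over the short foot 4 to 7 N tips the jig until that foot lands on what is below (6 mm or more of give while shims are missing, under 1 mm once packed), and it rocks back when let go; over a sound foot it is rigid.
- jig_a_right (a point): Top of the nut over jig_a's robot-side right (-y) foot: dark, 22 mm across, 52 mm above the bench while level. Axes as the jig's. Push here to feel for rocking: over the short foot 4 to 7 N tips the jig until that foot lands on what is below (6 mm or more of give while shims are missing, under 1 mm once packed), and it rocks back when let go; over a sound foot it is rigid.
- jig_b_left (a point): Top of the nut over jig_b's robot-side left (+y) foot: dark, 22 mm across, 52 mm above the bench while level. Axes as the jig's. Push here to feel for rocking: over the short foot 4 to 7 N tips the jig until that foot lands on what is below (6 mm or more of give while shims are missing, under 1 mm once packed), and it rocks back when let go; over a sound foot it is rigid.
- jig_b_right (a point): Top of the nut over jig_b's robot-side right (-y) foot: dark, 22 mm across, 52 mm above the bench while level. Axes as the jig's. Push here to feel for rocking: over the short foot 4 to 7 N tips the jig until that foot lands on what is below (6 mm or more of give while shims are missing, under 1 mm once packed), and it rocks back when let go; over a sound foot it is rigid.
- shim1: Steel packing shim, a flat bar 100 x 40 x 6 mm, 100 g, both ends rounded over the thickness (3 mm radius); one of three alike. Origin: centre of its underside; x along its length, z up. Starts flat on the bench at the robot's right, length within 0.2 rad of the world y axis, in a row of three at least 70 mm apart in x, centre to centre. Either end may go in first.
- shim2: Steel packing shim, a flat bar 100 x 40 x 6 mm, 100 g, both ends rounded over the thickness (3 mm radius); one of three alike. Origin: centre of its underside; x along its length, z up. Starts flat on the bench at the robot's right, length within 0.2 rad of the world y axis, in a row of three at least 70 mm apart in x, centre to centre. Either end may go in first.
- shim3: Steel packing shim, a flat bar 100 x 40 x 6 mm, 100 g, both ends rounded over the thickness (3 mm radius); one of three alike. Origin: centre of its underside; x along its length, z up. Starts flat on the bench at the robot's right, length within 0.2 rad of the world y axis, in a row of three at least 70 mm apart in x, centre to centre. Either end may go in first.
- cell: Bystander: a loose black battery cell, 26 x 148 x 80 mm, standing on the bench. Origin: centre of its underside; y along its length.
- spanner: Bystander: a steel spanner, 160 mm long, lying on the bench. Origin: middle of its underside; x along it.
- nut_box: Bystander: a grey open box with nuts, 110 x 150 x 45 mm, fixed. Origin: centre of its underside.
Not all that is in view belongs to the job. What is shaped like the shim2 but pink is not meant.

How it is judged:
On the way, in this order (a step that is already met when the one before it is completed fails the run):
1. a shim lies flat on the bench under the short foot of the jig in front (((world y of jig_a below 0.3 m and ((x of jig_a_left in the frame of shim1 between -0.034 and 0.034 m and y of jig_a_left in the frame of shim1 between -0.01 and 0.01 m and angle between shim1's own z axis and vertical below 0.04 rad and height (world z) of shim1 between -0.002 and 0.002 m) or (x of jig_a_left in the frame of shim2 between -0.034 and 0.034 m and y of jig_a_left in the frame of shim2 between -0.01 and 0.01 m and angle between shim2's own z axis and vertical below 0.04 rad and height (world z) of shim2 between -0.002 and 0.002 m) or (x of jig_a_left in the frame of shim3 between -0.034 and 0.034 m and y of jig_a_left in the frame of shim3 between -0.01 and 0.01 m and angle between shim3's own z axis and vertical below 0.04 rad and height (world z) of shim3 between -0.002 and 0.002 m))) or (world y of jig_b below 0.3 m and ((x of jig_b_right in the frame of shim1 between -0.034 and 0.034 m and y of jig_b_right in the frame of shim1 between -0.01 and 0.01 m and angle between shim1's own z axis and vertical below 0.04 rad and height (world z) of shim1 between -0.002 and 0.002 m) or (x of jig_b_right in the frame of shim2 between -0.034 and 0.034 m and y of jig_b_right in the frame of shim2 between -0.01 and 0.01 m and angle between shim2's own z axis and vertical below 0.04 rad and height (world z) of shim2 between -0.002 and 0.002 m) or (x of jig_b_right in the frame of shim3 between -0.034 and 0.034 m and y of jig_b_right in the frame of shim3 between -0.01 and 0.01 m and angle between shim3's own z axis and vertical below 0.04 rad and height (world z) of shim3 between -0.002 and 0.002 m))))), for 0.2 s.
2. with the gap filled, the nut over that foot is pushed down with more than 6 N and gives less than 1.5 mm (((world y of jig_a below 0.3 m and ((x of jig_a_left in the frame of shim1 between -0.034 and 0.034 m and y of jig_a_left in the frame of shim1 between -0.01 and 0.01 m and angle between shim1's own z axis and vertical below 0.04 rad and height (world z) of shim1 between -0.002 and 0.002 m) or (x of jig_a_left in the frame of shim2 between -0.034 and 0.034 m and y of jig_a_left in the frame of shim2 between -0.01 and 0.01 m and angle between shim2's own z axis and vertical below 0.04 rad and height (world z) of shim2 between -0.002 and 0.002 m) or (x of jig_a_left in the frame of shim3 between -0.034 and 0.034 m and y of jig_a_left in the frame of shim3 between -0.01 and 0.01 m and angle between shim3's own z axis and vertical below 0.04 rad and height (world z) of shim3 between -0.002 and 0.002 m)) and ((x of jig_a_left in the frame of shim1 between -0.034 and 0.034 m and y of jig_a_left in the frame of shim1 between -0.01 and 0.01 m and angle between shim1's own z axis and vertical below 0.04 rad and height (world z) of shim1 between 0.0045 and 0.008 m) or (x of jig_a_left in the frame of shim2 between -0.034 and 0.034 m and y of jig_a_left in the frame of shim2 between -0.01 and 0.01 m and angle between shim2's own z axis and vertical below 0.04 rad and height (world z) of shim2 between 0.0045 and 0.008 m) or (x of jig_a_left in the frame of shim3 between -0.034 and 0.034 m and y of jig_a_left in the frame of shim3 between -0.01 and 0.01 m and angle between shim3's own z axis and vertical below 0.04 rad and height (world z) of shim3 between 0.0045 and 0.008 m)) and contact force between any of the fingers, the arm and jig_a above 6 N and horizontal distance between the grasp point and jig_a_left below 0.035 m and height (world z) of jig_a_left above 0.0505 m) or (world y of jig_b below 0.3 m and ((x of jig_b_right in the frame of shim1 between -0.034 and 0.034 m and y of jig_b_right in the frame of shim1 between -0.01 and 0.01 m and angle between shim1's own z axis and vertical below 0.04 rad and height (world z) of shim1 between -0.002 and 0.002 m) or (x of jig_b_right in the frame of shim2 between -0.034 and 0.034 m and y of jig_b_right in the frame of shim2 between -0.01 and 0.01 m and angle between shim2's own z axis and vertical below 0.04 rad and height (world z) of shim2 between -0.002 and 0.002 m) or (x of jig_b_right in the frame of shim3 between -0.034 and 0.034 m and y of jig_b_right in the frame of shim3 between -0.01 and 0.01 m and angle between shim3's own z axis and vertical below 0.04 rad and height (world z) of shim3 between -0.002 and 0.002 m)) and contact force between any of the fingers, the arm and jig_b above 6 N and horizontal distance between the grasp point and jig_b_right below 0.035 m and height (world z) of jig_b_right above 0.0505 m))), for 0.2 s.
At the end, for the whole second after the job is handed in: The gap under the short foot of the jig in front is filled with one flat shim or two stacked; the foot's centre is within 34 mm of each one's centre lengthwise, 10 mm across; other shims lie flat on the bench, over 90 mm from the foot; the jig is level within 0.012 rad; all at rest (((world y of jig_a below 0.3 m and ((x of jig_a_left in the frame of shim1 between -0.034 and 0.034 m and y of jig_a_left in the frame of shim1 between -0.01 and 0.01 m and angle between shim1's own z axis and vertical below 0.04 rad and height (world z) of shim1 between -0.002 and 0.002 m) or (x of jig_a_left in the frame of shim2 between -0.034 and 0.034 m and y of jig_a_left in the frame of shim2 between -0.01 and 0.01 m and angle between shim2's own z axis and vertical below 0.04 rad and height (world z) of shim2 between -0.002 and 0.002 m) or (x of jig_a_left in the frame of shim3 between -0.034 and 0.034 m and y of jig_a_left in the frame of shim3 between -0.01 and 0.01 m and angle between shim3's own z axis and vertical below 0.04 rad and height (world z) of shim3 between -0.002 and 0.002 m)) and ((x of jig_a_left in the frame of shim1 between -0.034 and 0.034 m and y of jig_a_left in the frame of shim1 between -0.01 and 0.01 m and angle between shim1's own z axis and vertical below 0.04 rad and height (world z) of shim1 between 0.0045 and 0.008 m) or (x of jig_a_left in the frame of shim2 between -0.034 and 0.034 m and y of jig_a_left in the frame of shim2 between -0.01 and 0.01 m and angle between shim2's own z axis and vertical below 0.04 rad and height (world z) of shim2 between 0.0045 and 0.008 m) or (x of jig_a_left in the frame of shim3 between -0.034 and 0.034 m and y of jig_a_left in the frame of shim3 between -0.01 and 0.01 m and angle between shim3's own z axis and vertical below 0.04 rad and height (world z) of shim3 between 0.0045 and 0.008 m)) and ((x of jig_a_left in the frame of shim1 between -0.034 and 0.034 m and y of jig_a_left in the frame of shim1 between -0.01 and 0.01 m and angle between shim1's own z axis and vertical below 0.04 rad) or (horizontal distance between shim1 and jig_a_left above 0.09 m and height (world z) of shim1 between -0.002 and 0.002 m and angle between shim1's own z axis and vertical below 0.04 rad)) and ((x of jig_a_left in the frame of shim2 between -0.034 and 0.034 m and y of jig_a_left in the frame of shim2 between -0.01 and 0.01 m and angle between shim2's own z axis and vertical below 0.04 rad) or (horizontal distance between shim2 and jig_a_left above 0.09 m and height (world z) of shim2 between -0.002 and 0.002 m and angle between shim2's own z axis and vertical below 0.04 rad)) and ((x of jig_a_left in the frame of shim3 between -0.034 and 0.034 m and y of jig_a_left in the frame of shim3 between -0.01 and 0.01 m and angle between shim3's own z axis and vertical below 0.04 rad) or (horizontal distance between shim3 and jig_a_left above 0.09 m and height (world z) of shim3 between -0.002 and 0.002 m and angle between shim3's own z axis and vertical below 0.04 rad)) and angle between jig_a's own z axis and vertical below 0.012 rad) or (world y of jig_b below 0.3 m and ((x of jig_b_right in the frame of shim1 between -0.034 and 0.034 m and y of jig_b_right in the frame of shim1 between -0.01 and 0.01 m and angle between shim1's own z axis and vertical below 0.04 rad and height (world z) of shim1 between -0.002 and 0.002 m) or (x of jig_b_right in the frame of shim2 between -0.034 and 0.034 m and y of jig_b_right in the frame of shim2 between -0.01 and 0.01 m and angle between shim2's own z axis and vertical below 0.04 rad and height (world z) of shim2 between -0.002 and 0.002 m) or (x of jig_b_right in the frame of shim3 between -0.034 and 0.034 m and y of jig_b_right in the frame of shim3 between -0.01 and 0.01 m and angle between shim3's own z axis and vertical below 0.04 rad and height (world z) of shim3 between -0.002 and 0.002 m)) and ((x of jig_b_right in the frame of shim1 between -0.034 and 0.034 m and y of jig_b_right in the frame of shim1 between -0.01 and 0.01 m and angle between shim1's own z axis and vertical below 0.04 rad) or (horizontal distance between shim1 and jig_b_right above 0.09 m and height (world z) of shim1 between -0.002 and 0.002 m and angle between shim1's own z axis and vertical below 0.04 rad)) and ((x of jig_b_right in the frame of shim2 between -0.034 and 0.034 m and y of jig_b_right in the frame of shim2 between -0.01 and 0.01 m and angle between shim2's own z axis and vertical below 0.04 rad) or (horizontal distance between shim2 and jig_b_right above 0.09 m and height (world z) of shim2 between -0.002 and 0.002 m and angle between shim2's own z axis and vertical below 0.04 rad)) and ((x of jig_b_right in the frame of shim3 between -0.034 and 0.034 m and y of jig_b_right in the frame of shim3 between -0.01 and 0.01 m and angle between shim3's own z axis and vertical below 0.04 rad) or (horizontal distance between shim3 and jig_b_right above 0.09 m and height (world z) of shim3 between -0.002 and 0.002 m and angle between shim3's own z axis and vertical below 0.04 rad)) and angle between jig_b's own z axis and vertical below 0.012 rad)) and linear speed of each of jig_a, jig_b, shim1, shim2, shim3 below 0.02 m/s); the robot touches nothing.
It fails at once if a jig is shifted by more than 12 mm (distance of any of jig_a, jig_b from where it was at the start of the episode above 0.012 m).
It fails at once if a jig is tipped by more than 0.15 rad (angle between any of jig_a, jig_b's own z axis and vertical above 0.15 rad).
It fails at once if a jig is pushed by the robot with more than 40 N (contact force between any of the fingers, the arm and jig_a above 40 N or contact force between any of the fingers, the arm and jig_b above 40 N).
It fails at once if a shim is forced against a jig with more than 40 N (contact force between any of shim1, shim2, shim3 and jig_a above 40 N or contact force between any of shim1, shim2, shim3 and jig_b above 40 N).
It fails at once if the spare cell, the spanner or the nut box is moved by more than 20 mm (distance of any of cell, spanner, nut_box from where it was at the start of the episode above 0.02 m).
It also fails if it takes over 72 s, if anything falls off the work surface, if the arm or the gripper's body presses on something with over 40 N, if the wrist force passes 120 N, or if a joint passes its speed limit or range.

ROBOT

A 7-joint arm with a two-finger parallel gripper is mounted at the origin on the work surface. World frame = base frame: x ahead of the robot, y to its left, z up, the work surface at z = 0. Lengths are in m, angles in rad, forces in N, time in s.
With the tool pointing down it reaches from about 0.425 to 0.925 m from the base axis. Payload 6.8 kg.
Tool frame: the origin (TCP) lies at the very end of the fingers, on their centre line; the grasp point (between the pads) lies 19 mm behind it; z points along the fingers, y is the line along which they close (so a half turn about z gives the same grasp; the last joint's range is limited). The gripper opens to 85 mm and grips with 20 to 120 N. Pads are 22 mm wide; open, the fingers measure 114 mm over their backs; the gripper's body (76 mm by 85 mm) begins 54 mm behind the grasp point. The pads swing forward as they close: fully open they stand 13 mm farther back than shut.
Start: joints at [1.145, 0.477, 0.022, 1.555, -0.011, 1.109, -0.083], TCP at [0.211, -0.641, 0.231] pointing down, gripper open.
Joint ranges: [-2.96, 2.96], [-0.34, 2.1], [-1.41, 1.46], [0.24, 2.44], [-1.37, 4.51], [0.17, 1.92], [-2.96, 2.96]. Speed limits (rad/s): [2.39, 2.39, 3.14, 3.14, 3.14, 3.14, 3.14].

INTERFACE

Orientations are given as a unit quaternion [w, x, y, z].
In Python, from station import bot gives the robot as it stands.
- The arm moves only by the tool jog_arm, never from a script. Its argument "motion" is a list of rows, each a list of 7 numbers: the turn, a rotation vector about the tool's x, y, z in rad, then the shift along the tool's x, y, z in mm, then the finger opening in mm, from 0 to 85.4. A call has 1 to 10 rows; each row is the pose to reach, as a shift and turn from the pose commanded when the call began, along the tool's axes at that moment; what a row does not reach only later rows make up. A row lasts 1/8 s, in which the tool goes at most 62.5 mm and 10.7 degrees, less where a joint would pass 70% of its speed; a pose out of reach is approached as far as the arm can. A call with a gripper value outside its range is refused whole. The fingers move at their own pace and stop on an object; "grip_force" is the grip in N (left out, the last holds). Time passes only in rows, so rows that repeat a pose let the fingers close. It gives the time, the measured TCP pose, the force, the opening and the grip force at its end, in the units of the state.
- bot.get_obs(): the state, without advancing time (a new reading comes with each control period).
- bot.read_camera(name): name is "scene" or "top" or "wrist"; returns a dict with "pixels" (420x560x3 uint8, red, green, blue), "camera_matrix" (3x3 intrinsics, pixels), "T" (4x4, takes a point from camera to world coordinates); the wrist camera has in their place "tool_from_camera" (4x4, takes a point from camera to tool coordinates, whose origin is the TCP and whose axes are the flange's). Camera axes: x right, y down, z forward; pixel columns grow to the right and rows downward; lengths in m; the calibration is good to about 2 mm. A picture is of the moment at which its call begins: read the wrist's pose just before it. There is no depth.
- bot.hand_in(): hands the job in; it is judged then, once.
Trained networks look in a picture, given as the dict that the camera call returned (one of the last four; its "shot" number tells which), for a name from the list of things; names that differ only in an ending like _2 or _b are one class to them, and where a whole thing is asked for, a point or a joint stands for the part that bears it (a point fixed in the world has none). Each returns a list of dicts, best first, with "score" (0 to 1); they miss things now and then, are a little off and sometimes report something else, mostly with a low value. They report only what shows in the picture. A call takes as long as a camera call. They do not tell look-alikes from the thing itself.
- bot.spot_in(thing, picture): "xy" ([column, row] in pixels, amid what is visible of it).
- bot.tip_of(thing, picture): "xy" ([column, row] in pixels: a listed point, or the origin of a listed thing).
The state is a dict: "t": time; "q": joint angles; "joint_vel": joint speeds; "joint_torque": joint torques, N m; "eef_pos": TCP position; "tool_rot": TCP orientation; "contact_force": force on the tool from outside, world axes, zero at the start; "torque": the same for the moment, N m; "gripper_width": opening from 0.0 (shut) to 1.0 (fully open); "grasp_force": force on a finger pad.
Only numpy, scipy, OpenCV 4.12 (cv2) and the standard library are available. Lean on these libraries where they do the work, as an engineer would, in place of code of your own. Each camera call takes 0.05 s, during which the arm holds its last target. There are 200 camera calls.

## Working session

There is one attempt and no reset: what is moved stays moved. The work goes in short steps, Python scripts to look and compute and a tool call to move; the robot and the scene stay as the last step left them, time stands still between calls to the robot, and variables do not carry over. Pictures are saved under pics/ and viewed, at most 10 in all, crops included, and the job is handed in when it is done.

Besides the shell and the picture viewer there is one more tool, called after "Call:" as name(argument=value, ...), one argument or row to a line, values as JSON. jog_arm: Moves the arm, as the interface text tells. Its arguments: {"type":"object","properties":{"motion":{"type":"array"},"grip_force":{"type":"number"}},"required":["motion"]}

```bash
mkdir -p pics; cat > h.py <<'E'
import numpy as np, cv2
from station import bot
def ray(P,xy,z,T=None):
    T=P["T"] if T is None else T
    K=np.array(P["camera_matrix"]);T=np.array(T)
    d=T[:3,:3]@np.linalg.inv(K)@np.array([xy[0],xy[1],1.]);o=T[:3,3]
    return o+d*(z-o[2])/d[2]
def save(P,n): cv2.imwrite("pics/"+n,np.array(P["pixels"])[:,:,::-1])
E
python3 - <<'E'
from h import *
o=bot.get_obs();print(o)
Z={"jig_a":0.0,"jig_a_left":.052,"jig_a_right":.052,"shim1":0.0,"cell":0,"spanner":0,"nut_box":0}
for c in("top","scene"):
    P=bot.read_camera(c);save(P,c+"0.png")
    for n in Z:
        for d in bot.tip_of(n,P)[:5]:print(c,n,round(d["score"],2),np.round(d["xy"],1),np.round(ray(P,d["xy"],Z[n])[:2],4))
E
python3 -c "
import cv2,numpy as np
"
```

```text
{'t': 0.0, 'q': array([ 1.14490071,  0.47778685,  0.02236979,  1.55644698, -0.01147693,
        1.10929214, -0.08308546]), 'joint_vel': array([ 7.35831172e-04,  4.69065125e-04, -1.11555403e-03,  2.57038908e-04,
       -4.91860270e-05, -2.17325222e-03,  1.38032175e-03]), 'joint_torque': array([-8.60851674e-05, -5.96448183e+01,  1.60806946e+00, -2.81192994e+01,
        1.25661868e-02,  9.41758510e-03,  1.76048854e-05]), 'eef_pos': array([ 0.21069853, -0.64065644,  0.23033708]), 'tool_rot': array([-8.73872109e-04,  9.87400317e-01,  1.58239692e-01, -2.25131691e-04]), 'contact_force': array([ 0.49143343,  0.21200143, -0.0557306 ]), 'torque': array([-0.02191678, -0.05358202, -0.03496973]), 'grasp_force': 0.0, 'gripper_width': 0.9986269415219671}
top jig_a 0.84 [274.6 203.9] [0.5867 0.0503]
top jig_a 0.79 [133.5 214.9] [0.5431 0.4639]
top jig_a 0.47 [313.6 232.8] [ 0.504  -0.0657]
top jig_a_left 0.95 [ 88.2 242. ] [0.4553 0.5645]
top jig_a_right 0.77 [149.1 255.9] [0.4213 0.3918]
top shim1 0.97 [418.4 199.6] [ 0.6105 -0.3729]
top shim1 0.97 [412.4 260.4] [ 0.4315 -0.3505]
top shim1 0.74 [45
[... 259 characters left out ...]
1285]
top nut_box 0.28 [417.9 231.6] [ 0.5154 -0.3687]
scene jig_a 0.94 [369.9 165.6] [0.5537 0.4537]
scene jig_a 0.71 [293.3 218.8] [0.573  0.0398]
scene jig_a_left 0.66 [371.7 130.1] [0.4442 0.5641]
scene jig_a_left 0.46 [187.8 267.4] [ 0.5465 -0.3884]
scene jig_a_right 0.56 [335.5 147.7] [0.4284 0.3765]
scene shim1 0.9 [203.7 289.3] [ 0.6189 -0.381 ]
scene shim1 0.72 [177.8 252.9] [ 0.4384 -0.3703]
scene shim1 0.67 [151.2 268.7] [ 0.4382 -0.4752]
scene shim1 0.6 [185.3 268.9] [ 0.5118 -0.3854]
scene cell 0.58 [374.3 209.7] [0.729  0.3022]
scene spanner 0.45 [247.8 192.7] [ 0.3638 -0.0138]
scene spanner 0.35 [181.6 253.2] [ 0.4478 -0.3607]
scene nut_box 0.97 [243.4 310.4] [ 0.7649 -0.3251]
```

View pics/top0.png

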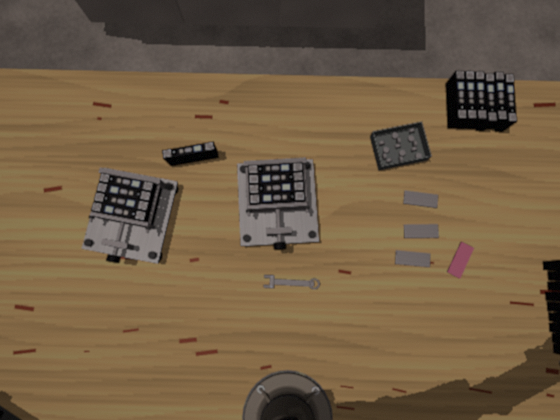

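View pics/scene0.png

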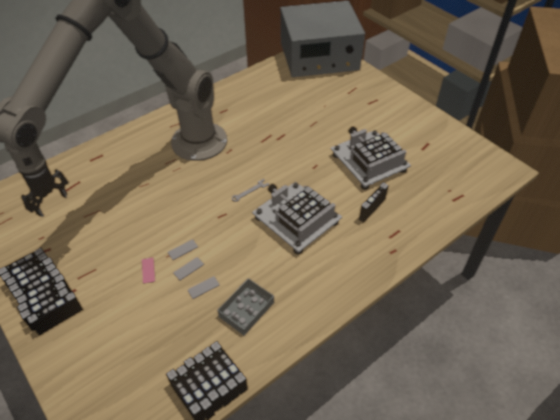

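Top view: the jig in front is at about (278,203) px. Its near nuts are at about (246,240) left and (313,237) right. The parked jig is at (130,215). There are three grey shims at (420,200), (421,231) and (412,260). The shim-shaped object at (460,260) is pink, so it is the decoy. The spanner is at (291,283), and the scene view agrees with all of this.

```bash
cat >> h.py <<'E'
from scipy.spatial.transform import Rotation as R
def Rw(q): return R.from_quat([q[1],q[2],q[3],q[0]])
def plan(pos,yaw,ref=None):
    "shift mm and turn in tool axes from measured pose to straight-down pose with tool x at yaw"
    o=bot.get_obs();r=Rw(o["tool_rot"]);p=o["eef_pos"]
    d=r.inv().apply(np.array(pos)-p)*1000
    t=R.from_matrix(np.array([[np.cos(yaw),np.sin(yaw),0],[np.sin(yaw),-np.cos(yaw),0],[0,0,-1]]))
    return np.round((r.inv()*t).as_rotvec(),4),np.round(d,1)
def wrist(name=None):
    o=bot.get_obs();P=bot.read_camera("wrist")
    T=np.eye(4);T[:3,:3]=Rw(o["tool_rot"]).as_matrix();T[:3,3]=o["eef_pos"]
    P["T"]=T@np.array(P["tool_from_camera"])
    if name: save(P,name)
    return P
E
python3 - <<'E'
from h import *
P=wrist();print(P["tool_from_camera"],P["camera_matrix"])
for y in(np.pi/2,-np.pi/2):print(plan([.47,-.33,.33],y),plan([.42,-.04,.30],y))
E
```

```text
[[-2.01083232e-04 -9.56569224e-01 -2.91505195e-01  7.43428911e-02]
 [ 9.99999012e-01  2.13233878e-04 -1.38953269e-03 -3.06175673e-04]
 [ 1.39134299e-03 -2.91505187e-01  9.56568236e-01 -1.42466788e-01]
 [ 0.00000000e+00  0.00000000e+00  0.00000000e+00  1.00000000e+00]] [[294.79087025   0.         275.67142911]
 [  0.         294.79087025 212.06196974]
 [  0.           0.           1.        ]]
(array([ 0.    ,  0.    , -1.2531]), array([ 343.3, -214.7,  -98.7])) (array([ 0.    ,  0.    , -1.2531]), array([ 386.5, -505.8,  -68.7]))
(array([ 0.    , -0.    ,  1.8885]), array([ 343.3, -214.7,  -98.7])) (array([ 0.    , -0.    ,  1.8885]), array([ 386.5, -505.8,  -68.7]))
```

Call:
jog_arm(
  motion=[
    [0,0,-0.18,43,-27,-12,0],
    [0,0,-0.36,86,-54,-24,0],
    [0,0,-0.54,129,-81,-36,0],
    [0,0,-0.72,172,-108,-48,0],
    [0,0,-0.9,215,-135,-60,0],
    [0,0,-1.08,258,-162,-72,0],
    [0,0,-1.253,300,-188,-85,0],
    [0,0,-1.253,343,-215,-98,0],
    [0,0,-1.253,343,-215,-98,0],
    [0,0,-1.253,343,-215,-98,0],
  ],
)

```text
t: 2.1
eef_pos: [0.4692, -0.3303, 0.3292]
tool_rot: [0.0, 0.707, 0.707, -0.0]
contact_force: [0.0, -0.4, -0.2]
gripper_width: -0.002
grasp_force: 0.0
```

```bash
python3 - <<'E'
from h import *
o=bot.get_obs();print(o["t"],o["eef_pos"],o["q"])
P=wrist("w1.png")
for d in bot.tip_of("shim1",P)[:5]:print(round(d["score"],2),np.round(d["xy"],1),np.round(ray(P,d["xy"],0)[:2],4))
# grey shim outlines: bright low saturation
h=cv2.cvtColor(np.array(P["pixels"]),cv2.COLOR_RGB2HSV)
m=((h[...,1]<50)&(h[...,2]>70)).astype(np.uint8)
cs,_=cv2.findContours(m,cv2.RETR_EXTERNAL,cv2.CHAIN_APPROX_NONE)
for c in cs:
    if cv2.contourArea(c)<300:continue
    w=np.array([ray(P,p[0],0.006)[:2] for p in c],np.float32)*1000
    print(cv2.minAreaRect(w),cv2.contourArea(c))
print(plan([.45,.03,.30],np.pi/2))
E
```

```text
2.1 [ 0.46915627 -0.3302904   0.32919518] [ 0.80871898  0.25825039 -0.37324943  1.65810022  0.09924143  1.24402414
  0.4145275 ]
0.76 [306.8 198.4] [ 0.5198 -0.3752]
0.58 [363.1 198.5] [ 0.6125 -0.3754]
0.58 [258.1 261.3] [ 0.4375 -0.4893]
((109.32389831542969, -809.159423828125), (30.196529388427734, 66.95512390136719), 0.11686483025550842) 319.0
((1014.8390502929688, -778.4495849609375), (50.646358489990234, 160.51295471191406), 15.52140998840332) 1118.0
((484.96893310546875, -509.94134521484375), (21.407697677612305, 82.47862243652344), 0.16006222367286682) 351.5
((451.2265319824219, -509.9355163574219), (82.49293518066406, 21.413732528686523), 89.76539611816406) 362.0
((611.4616088867188, -376.06414794921875), (96.71049499511719, 39.28095245361328), 83.68998718261719) 1310.0
((516.7731323242188, -374.4345703125), (37.911468505859375, 96.96607208251953), 2.3002195358276367) 1292.5
((437.1764831542969, -347.9910888671875), (97.04920959472656, 38.37667465209961), 85.79003143310547) 1347.5
((788.953125, -317.6515808105469), (125.72822570800781, 165.71282958984375), 13.521585464477539) 7766.0
(array([-0.0011,  0.0002, -0.0025]), array([361.1, -19.3,  28.8]))
```

View pics/w1.png

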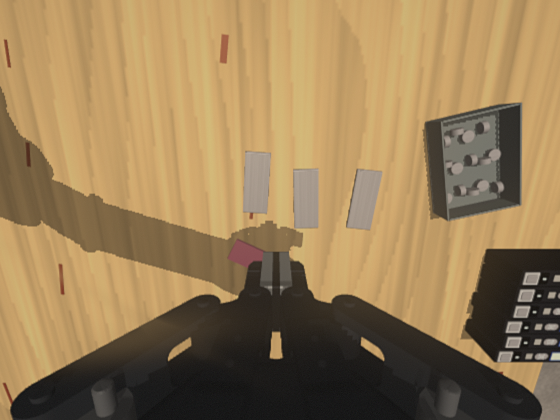

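The wrist view shows three grey shims at (256,182), (306,198) and (364,199) px. The pink decoy at (245,252) is partly hidden by the fingers. Next I'll look at the jig from near.

Call:
jog_arm(
  motion=[
    [0,0,0,55,-3,5,0],
    [0,0,0,110,-6,10,0],
    [0,0,0,165,-9,15,0],
    [0,0,0,220,-12,20,0],
    [0,0,0,275,-15,25,0],
    [0,0,0,330,-18,29,0],
    [0,0,0,361,-19,29,0],
    [0,0,0,361,-19,29,0],
  ],
)

```text
t: 3.2
eef_pos: [0.4503, 0.0325, 0.3003]
tool_rot: [-0.0, 0.706, 0.708, 0.0]
contact_force: [0.1, -0.2, -0.1]
gripper_width: 0.0
grasp_force: 0.0
```

```bash
python3 - <<'E'
from h import *
o=bot.get_obs();print(o["t"],o["eef_pos"],o["q"])
P=wrist("w2.png")
for n,z in(("jig_a",0),("jig_a_left",.052),("jig_a_right",.052)):
    for d in bot.tip_of(n,P)[:3]:print(n,round(d["score"],2),np.round(d["xy"],1),np.round(ray(P,d["xy"],z)[:2],4))
E
```

```text
3.2 [0.45032366 0.03252333 0.30031673] [ 0.42388141  0.0824035  -0.66011126  1.93888674  0.05540412  1.13797261
 -0.25522159]
jig_a 0.9 [368.7 167. ] [0.5893 0.0441]
```

View pics/w2.png

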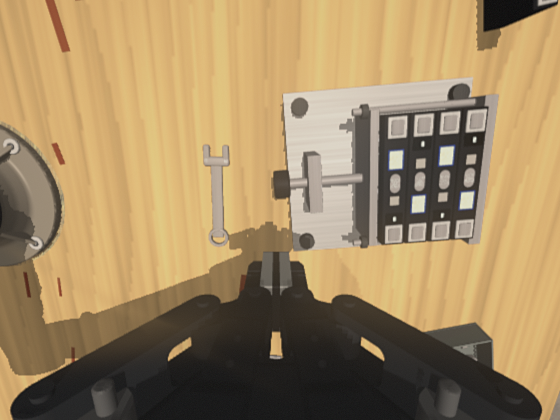

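The wrist view shows jig A/B in front. Its left nut is at (299,106) px, the right nut at (306,241) and the far-left nut at (459,92). The knob is at (282,184) and the spanner at (217,195).

```bash
cat > nuts.py <<'E'
from h import *
def nut(P,xy,rad=14):
    g=cv2.cvtColor(np.array(P["pixels"]),cv2.COLOR_RGB2GRAY);x,y=map(int,xy)
    w=g[y-rad:y+rad+1,x-rad:x+rad+1]
    n,l,s,c=cv2.connectedComponentsWithStats((w<70).astype(np.uint8))
    i=1+int(np.argmax(s[1:,4]));return c[i]+[x-rad,y-rad],s[i,4]
E
python3 - <<'E'
from nuts import *
P=wrist()
for xy in((299,106),(306,241),(459,92)):
    c,a=nut(P,xy);print(c,a,np.round(ray(P,c,.052)[:2],4))
c=ray(P,nut(P,(306,241))[0],.052);print(plan([c[0],c[1],.066],np.pi/2))
E
```

```text
Traceback (most recent call last):
  File "nuts.py", line 6, in nut
    i=1+int(np.argmax(s[1:,4]));return c[i]+[x-rad,y-rad],s[i,4]
            ~~~~~~~~~^^^^^^^^^
ValueError: attempt to get argmax of an empty sequence
```

```bash
sed -i 's/(w<70).astype(np.uint8)/(cv2.threshold(w,0,1,cv2.THRESH_BINARY_INV+cv2.THRESH_OTSU)[1])/' nuts.py
python3 - <<'E'
from nuts import *
P=wrist()
for xy in((299,106),(306,241),(459,92)):
    c,a=nut(P,xy,11);print(c,a,np.round(ray(P,c,.052)[:2],4))
c=ray(P,nut(P,(306,241),11)[0],.052);print(plan([c[0],c[1],.066],np.pi/2))
E
```

```text
[298.20209059 104.20905923] 287 [0.4785 0.1259]
[303.88888889 239.69281046] 306 [ 0.4901 -0.0556]
[458.72569444  87.95833333] 288 [0.675 0.144]
(array([-0.0003,  0.0002, -0.0029]), array([-85.2,  39.7, 234.2]))
```

Call:
jog_arm(
  motion=[
    [0,0,0,-20,10,50,0],
    [0,0,0,-40,19,100,0],
    [0,0,0,-60,28,150,0],
    [0,0,0,-80,37,200,0],
    [0,0,0,-86,39,230,0],
    [0,0,0,-86,39,240,0],
    [0,0,0,-86,39,243,0],
    [0,0,0,-86,39,243,0],
  ],
)

```text
t: 4.5
eef_pos: [0.4904, -0.0545, 0.0584]
tool_rot: [0.001, 0.707, 0.707, 0.001]
contact_force: [0.7, -0.3, 0.1]
gripper_width: 0.002
grasp_force: 0.0
```

Call:
jog_arm(
  motion=[
    [0,0,0,0,0,1,0],
    [0,0,0,0,0,2,0],
    [0,0,0,0,0,3,0],
    [0,0,0,0,0,4,0],
    [0,0,0,0,0,5,0],
    [0,0,0,0,0,6,0],
    [0,0,0,0,0,6,0],
  ],
)

```text
t: 5.38
eef_pos: [0.4895, -0.055, 0.0513]
tool_rot: [-0.0, 0.707, 0.707, -0.0]
contact_force: [-2.1, -0.9, 2.9]
gripper_width: 0.003
grasp_force: 1.8
```

Call:
jog_arm(
  motion=[
    [0,0,0,0,0,1,0],
    [0,0,0,0,0,2,0],
    [0,0,0,0,0,2,0],
  ],
)

```text
t: 5.75
eef_pos: [0.489, -0.0555, 0.0492]
tool_rot: [-0.0, 0.707, 0.707, -0.001]
contact_force: [-3.1, -1.9, 5.8]
gripper_width: 0.001
grasp_force: 2.8
```

Call:
jog_arm(
  motion=[
    [0,0,0,0,0,1,0],
    [0,0,0,0,0,2,0],
    [0,0,0,0,0,2,0],
  ],
)

```text
t: 6.12
eef_pos: [0.4891, -0.0556, 0.0472]
tool_rot: [0.0, 0.707, 0.707, -0.001]
contact_force: [-2.3, -4.2, 4.9]
gripper_width: 0.001
grasp_force: 2.9
```

Call:
jog_arm(
  motion=[
    [0,0,0,0,0,1,0],
    [0,0,0,0,0,2,0],
    [0,0,0,0,0,3,0],
    [0,0,0,0,0,3,0],
  ],
)

```text
t: 6.62
eef_pos: [0.4893, -0.0555, 0.0457]
tool_rot: [0.001, 0.707, 0.707, -0.001]
contact_force: [-8.8, -3.3, 25.4]
gripper_width: -0.0
grasp_force: 12.7
```

The right nut gives under about 5 N and lands at 45.7 mm, so the right foot is short by about 6.4 mm and needs one shim. I'll take the middle grey shim (306,198), which is well clear of the pink one.

Call:
jog_arm(
  motion=[
    [0,0,0,0,0,-8,0],
    [0,0,0,0,0,-40,0],
    [0,0,0,-5,0,-90,20],
    [0,0,-0.04,-60,5,-100,50],
    [0,0,-0.04,-120,10,-100,50],
    [0,0,-0.04,-180,15,-100,50],
    [0,0,-0.04,-240,20,-100,50],
    [0,0,-0.04,-300,25,-80,50],
    [0,0,-0.04,-355,29,-50,50],
    [0,0,-0.04,-355,29,-20,50],
  ],
)

```text
t: 7.88
eef_pos: [0.5174, -0.4161, 0.0628]
tool_rot: [0.001, 0.695, 0.719, -0.001]
contact_force: [-0.4, 2.0, -0.5]
gripper_width: 0.583
grasp_force: 0.0
```

```bash
python3 - <<'E'
from h import *
o=bot.get_obs();print(o["t"],o["eef_pos"],o["gripper_width"],o["contact_force"],o["q"])
P=wrist("w3.png")
h=cv2.cvtColor(np.array(P["pixels"]),cv2.COLOR_RGB2HSV)
m=((h[...,1]<50)&(h[...,2]>70)).astype(np.uint8)
cs,_=cv2.findContours(m,cv2.RETR_EXTERNAL,cv2.CHAIN_APPROX_NONE)
for c in cs:
    if cv2.contourArea(c)<1500:continue
    w=np.array([ray(P,p[0],0.006)[:2] for p in c],np.float32)*1000
    print(cv2.minAreaRect(w),cv2.contourArea(c))
print(plan([.5182,-.4104,0],1.611))
E
```

```text
7.875 [ 0.51736135 -0.41605016  0.06280664] 0.582981874392361 [-0.36100241  2.0040259  -0.48692266] [ 0.87120361  0.67675504 -0.41188184  1.68616629  0.34354844  0.84851317
  0.34389637]
((610.812744140625, -375.020751953125), (95.63814544677734, 39.30913162231445), 83.82066345214844) 7850.5
((518.0087890625, -373.9012145996094), (39.04970169067383, 95.74798583984375), 2.1232752799987793) 7944.5
((439.1207275390625, -347.642578125), (96.14103698730469, 39.4609260559082), 85.98509216308594) 9184.5
(array([-0.0043, -0.0032, -0.0043]), array([ 0.6,  2.8, 58.3]))
```

View pics/w3.png

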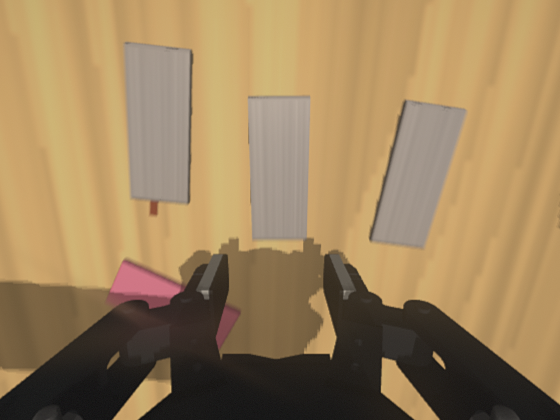

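This is the enlarged check. The grey shim is at (279,167) px, its near end is square to the fingers, and the pink decoy at (160,300) is off to the side. Descending now.

Call:
jog_arm(
  motion=[
    [0,0,-0.004,1,3,20,52],
    [0,0,-0.004,1,3,40,52],
    [0,0,-0.004,1,3,54,52],
    [0,0,-0.004,1,3,58,52],
    [0,0,-0.004,1,3,58,52],
  ],
)

```text
t: 8.55
eef_pos: [0.5217, -0.4086, 0.0064]
tool_rot: [0.0, 0.691, 0.723, -0.0]
contact_force: [0.6, -0.2, 0.7]
gripper_width: 0.609
grasp_force: 0.0
```

Call:
jog_arm(
  motion=[
    [0,0,0,0,0,1,52],
    [0,0,0,0,0,2,52],
    [0,0,0,0,0,3,52],
    [0,0,0,0,0,4,52],
  ],
)

```text
t: 9.05
eef_pos: [0.5216, -0.4088, 0.0024]
tool_rot: [0.0, 0.691, 0.722, 0.0]
contact_force: [-0.3, 0.8, -0.3]
gripper_width: 0.607
grasp_force: 0.0
```

Call:
jog_arm(
  motion=[
    [0,0,0,0,-2,1,50],
    [0,0,0,0,-2,2,50],
    [0,0,0,0,-2,3,50],
    [0,0,0,0,-2,4,50],
    [0,0,0,0,-2,5,50],
    [0,0,0,0,-2,5,50],
  ],
)

```text
t: 9.8
eef_pos: [0.5196, -0.4088, -0.0027]
tool_rot: [0.0, 0.691, 0.722, 0.0]
contact_force: [-0.6, 0.7, 0.7]
gripper_width: 0.584
grasp_force: 0.0
```

Call:
jog_arm(
  motion=[
    [0,0,0,0,0,1,50],
    [0,0,0,0,0,2,50],
    [0,0,0,0,0,2,50],
  ],
)

```text
t: 10.18
eef_pos: [0.5197, -0.4088, -0.0029]
tool_rot: [0.0, 0.691, 0.722, -0.0]
contact_force: [-3.9, 3.5, 13.6]
gripper_width: 0.583
grasp_force: 7.0
```

Call:
jog_arm(
  motion=[
    [0,0,0,0,0,-2,50],
    [0,0,0,0,0,-3.5,50],
    [0,0,0,0,0,-3.5,36],
    [0,0,0,0,0,-3.5,36],
    [0,0,0,0,0,-3.5,36],
    [0,0,0,0,0,-3.5,36],
  ],
  grip_force=50,
)

```text
t: 10.92
eef_pos: [0.5199, -0.409, -0.0008]
tool_rot: [0.0, 0.691, 0.722, 0.0]
contact_force: [-0.8, -0.1, 5.7]
gripper_width: 0.446
grasp_force: 50.6
```

Call:
jog_arm(
  motion=[
    [0,0,0,0,0,-5,36],
    [0,0,0,0,0,-30,36],
    [0,0,0,0,0,-75,36],
    [0,0,-0.03,60,0,-120,36],
    [0,0,-0.03,120,-6,-140,36],
    [0,0,-0.03,180,-12,-140,36],
    [0,0,-0.03,240,-16,-140,36],
    [0,0,-0.03,270,-18,-140,36],
    [0,0,-0.03,270,-18,-140,36],
    [0,0,-0.03,270,-18,-140,36],
  ],
)

```text
t: 12.18
eef_pos: [0.4896, -0.1406, 0.1387]
tool_rot: [0.0, 0.681, 0.733, -0.0]
contact_force: [-0.4, -0.7, -1.9]
gripper_width: 0.449
grasp_force: 50.4
```

```bash
python3 - <<'E'
from nuts import *
o=bot.get_obs();print(o["t"],o["eef_pos"],o["gripper_width"],o["grasp_force"],o["contact_force"],o["tool_rot"])
P=wrist("w4.png")
for d in bot.tip_of("jig_a_right",P)[:3]+bot.tip_of("jig_a_left",P)[:3]:print(round(d["score"],2),np.round(d["xy"],1),np.round(ray(P,d["xy"],.052)[:2],4))
E
```

```text
12.175 [ 0.48960029 -0.14058573  0.13874157] 0.4488039349420294 50.44197142124176 [-0.43154912 -0.66428159 -1.89280763] [ 1.26030527e-04  6.80621084e-01  7.32635554e-01 -2.64876013e-04]
```

View pics/w4.png

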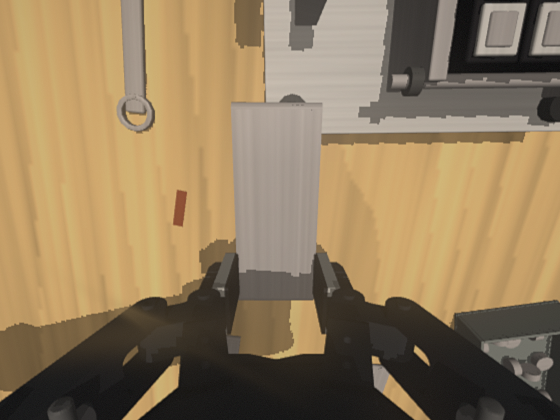

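```bash
python3 - <<'E'
from h import *
import glob
P=wrist()
g=cv2.cvtColor(np.array(P["pixels"]),cv2.COLOR_RGB2HSV);s=g[...,1].astype(float)
s=cv2.GaussianBlur(s,(0,0),1.2)
fr=[];sd=[]
for r in range(10,95,5):
    d=np.diff(s[r,250:282]);fr.append([250.5+d.argmin(),r])
for c in range(345,545,10):
    d=np.diff(s[115:145,c]);sd.append([c,115.5+d.argmax()])
F=np.array([ray(P,p,.04)[:2] for p in fr]);S=np.array([ray(P,p,.04)[:2] for p in sd])
print([round(a[0]) for a in fr],[round(a[1]) for a in sd])
def fit(Q):
    v=cv2.fitLine(Q.astype(np.float32),cv2.DIST_HUBER,0,.001,.001).ravel();return v[:2],v[2:]
vf,pf=fit(F);vs,ps=fit(S)
vf*=np.sign(vf[1]);vs*=np.sign(vs[0])
print("yaw",np.arctan2(-vf[0],vf[1]),np.arctan2(vs[1],vs[0]))
A=np.c_[vf,-vs];t=np.linalg.solve(A,ps-pf);C=pf+t[0]*vf;print("corner",C)
yaw=np.arctan2(vs[1],vs[0]);ex=np.array([np.cos(yaw),np.sin(yaw)]);ey=np.array([-ex[1],ex[0]])
foot=C+.02*ex+.018*ey;print("foot",foot)
z=bot.get_obs()["eef_pos"][2]+.0068
for p in((232,103),(322,103),(312,300),(237,300)):print(np.round(ray(P,p,z)[:2],4))
E
```

```text
[262, 262, 264, 264, 264, 264, 264, 264, 264, 264, 264, 264, 264, 264, 264, 264, 264] [132, 132, 132, 132, 132, 132, 132, 132, 132, 132, 132, 130, 130, 130, 130, 130, 130, 130, 130, 130]
yaw 0.08400317 0.08555899
corner [ 0.4767642  -0.07569662]
foot [ 0.49515286 -0.05605337]
[ 0.4649 -0.0601]
[ 0.5037 -0.0574]
[ 0.5099 -0.155 ]
[ 0.4704 -0.1578]
```

The shim is held square and centred between the fingers, with its tip at (277,103) px. The plate corner is near (264,132). I'll back off to the front of the foot and lower it to the bench.

Call:
jog_arm(
  motion=[
    [0,0,-0.008,-25,8,0,36],
    [0,0,-0.008,-35,10,25,36],
    [0,0,-0.008,-35,10,75,36],
    [0,0,-0.008,-35,10,115,36],
    [0,0,-0.008,-35,10,130,36],
    [0,0,-0.008,-35,10,134,36],
    [0,0,-0.008,-35,10,136,36],
    [0,0,-0.008,-35,10,136,36],
  ],
)

```text
t: 13.38
eef_pos: [0.5032, -0.1743, 0.0039]
tool_rot: [0.001, 0.678, 0.735, 0.0]
contact_force: [0.0, 0.8, -0.9]
gripper_width: 0.452
grasp_force: 50.6
```

Call:
jog_arm(
  motion=[
    [0,0,0,0,0,1,36],
    [0,0,0,0,0,2,36],
    [0,0,0,0,0,3,36],
    [0,0,0,0,0,3,36],
  ],
)

```text
t: 13.88
eef_pos: [0.5022, -0.174, -0.0003]
tool_rot: [-0.0, 0.678, 0.735, -0.0]
contact_force: [0.3, 0.1, -0.9]
gripper_width: 0.443
grasp_force: 50.6
```

Call:
jog_arm(
  motion=[
    [0,0,0,0,0,0.3,36],
    [0,0,0,0,0,0.6,36],
    [0,0,0,0,0,0.6,36],
  ],
)

```text
t: 14.25
eef_pos: [0.5023, -0.174, -0.0008]
tool_rot: [0.0, 0.678, 0.735, 0.0]
contact_force: [-0.8, -0.4, 0.5]
gripper_width: 0.447
grasp_force: 50.6
```

Call:
jog_arm(
  motion=[
    [0,0,0,5,0,0.3,36],
    [0,0,0,10,0,0.3,36],
    [0,0,0,14,0,0.3,36],
    [0,0,0,17,0,0.3,36],
    [0,0,0,20,0,0.3,36],
    [0,0,0,22,0,0.3,36],
    [0,0,0,24,0,0.3,36],
    [0,0,0,26,0,0.3,36],
  ],
)

```text
t: 15.25
eef_pos: [0.5004, -0.1484, -0.0009]
tool_rot: [0.0, 0.678, 0.735, -0.0]
contact_force: [0.3, -2.7, 5.2]
gripper_width: 0.445
grasp_force: 51.2
```

Call:
jog_arm(
  motion=[
    [0,0,0,1.5,0,0,36],
    [0,0,0,3,0,0,36],
    [0,0,0,4.5,0,0,36],
    [0,0,0,6,0,0,36],
  ],
)

```text
t: 15.75
eef_pos: [0.4999, -0.1425, -0.0009]
tool_rot: [0.0, 0.678, 0.735, 0.0]
contact_force: [0.5, -2.9, 6.2]
gripper_width: 0.444
grasp_force: 51.2
```

Call:
jog_arm(
  motion=[
    [0,0,0,2,0,0,36],
    [0,0,0,4,0,0,36],
    [0,0,0,6,0,0,36],
    [0,0,0,8,0,0,36],
    [0,0,0,10,0,0,36],
    [0,0,0,12,0,0,36],
  ],
)

```text
t: 16.5
eef_pos: [0.4989, -0.1306, -0.0009]
tool_rot: [0.0, 0.678, 0.735, -0.0]
contact_force: [0.8, -3.1, 4.8]
gripper_width: 0.444
grasp_force: 51.3
```

Call:
jog_arm(
  motion=[
    [0,0,0,2.5,0,0,36],
    [0,0,0,5,0,0,36],
    [0,0,0,7.5,0,0,36],
    [0,0,0,10,0,0,36],
    [0,0,0,12.5,0,0,36],
    [0,0,0,15,0,0,36],
    [0,0,0,15,0,0,36],
  ],
)

```text
t: 17.38
eef_pos: [0.4976, -0.1152, -0.0009]
tool_rot: [0.0, 0.678, 0.735, 0.0]
contact_force: [0.5, -3.2, 5.7]
gripper_width: 0.449
grasp_force: 51.3
```

Call:
jog_arm(
  motion=[
    [0,0,0,0,0,-0.7,55],
    [0,0,0,0,0,-0.7,55],
    [0,0,0,0,0,-0.7,55],
    [0,0,0,-2,0,-10,55],
    [0,0,0,-5,0,-40,55],
    [0,0,0,-10,0,-90,55],
    [0,0,0,-15,0,-140,55],
    [0,0,0,-15,0,-160,0],
    [0,0,0,-15,0,-160,0],
  ],
)

```text
t: 18.5
eef_pos: [0.4997, -0.1305, 0.1609]
tool_rot: [0.002, 0.678, 0.735, 0.001]
contact_force: [-0.2, -0.1, -0.7]
gripper_width: 0.224
grasp_force: 0.0
```

```bash
python3 - <<'E'
from h import *
o=bot.get_obs();print(o["t"],o["eef_pos"],o["contact_force"])
P=wrist("w5.png")
for d in bot.tip_of("jig_a_right",P)[:2]+bot.tip_of("jig_a_left",P)[:2]:print(round(d["score"],2),np.round(d["xy"],1),np.round(ray(P,d["xy"],.052)[:2],4))
for d in bot.spot_in("shim1",P)[:2]:print("shim",d["score"],d["xy"],ray(P,d["xy"],.006)[:2])
E
```

```text
18.5 [ 0.49972419 -0.13054446  0.16094987] [-0.16456841 -0.08421212 -0.69149871]
shim 0.67 [273.5, 171.8] [ 0.49572502 -0.10396841]
shim 0.39 [363.3, 373.0] [ 0.62913696 -0.34940998]
```

View pics/w5.png

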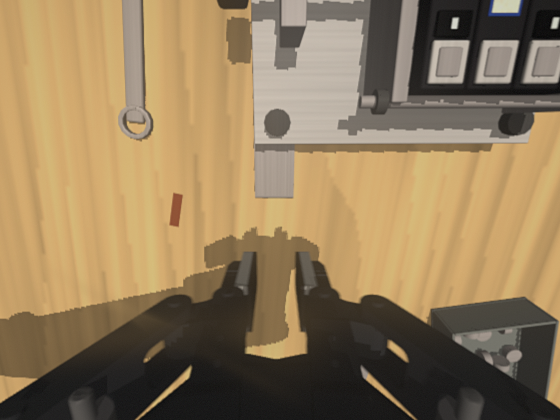

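The shim lies flat under the foot. Its outer end spans (256–294,197) px and the nut is at (277,122). Checking the numbers next.

```bash
python3 - <<'E'
from h import *
P=wrist();p=lambda a,z:ray(P,a,z)[:2]
n=p((277,122.5),.052);a=p((255.5,197),.006);b=p((294.5,197),.006);c=p((255.5,152),.006);d=p((293.5,152),.006)
e=((c-a)+(d-b));e/=np.linalg.norm(e);m=(a+b)/2;v=n-m
print(n,a,b,e,"along from end",v@e,"lateral",v@[e[1],-e[0]])
print(plan([n[0],n[1],.058],np.pi/2+.08))
E
```

```text
[ 0.49227755 -0.05533393] [ 0.47639392 -0.13000035] [ 0.51630154 -0.1266819 ] [-0.09208052  0.99575156] along from end 0.07307180910502455 lateral 0.0026696502607040542
(array([-0.0022, -0.0009,  0.0022]), array([74.7,  0.9, 99.8]))
```

Call:
jog_arm(
  motion=[
    [0,0,0,35,0,20,0],
    [0,0,0,65,1,50,0],
    [0,0,0,75,1,85,0],
    [0,0,0,75,1,98,0],
    [0,0,0,75,1,101,0],
    [0,0,0,75,1,103,0],
    [0,0,0,75,1,103,0],
  ],
)

```text
t: 19.62
eef_pos: [0.4941, -0.0559, 0.0566]
tool_rot: [0.001, 0.678, 0.735, 0.0]
contact_force: [0.6, -0.2, 0.4]
gripper_width: 0.001
grasp_force: 0.0
```

Call:
jog_arm(
  motion=[
    [0,0,0,0,0,1,0],
    [0,0,0,0,0,2,0],
    [0,0,0,0,0,3,0],
    [0,0,0,0,0,3,0],
  ],
)

```text
t: 20.12
eef_pos: [0.4934, -0.0553, 0.0528]
tool_rot: [-0.0, 0.678, 0.736, -0.0]
contact_force: [-0.3, 0.3, -0.1]
gripper_width: 0.002
grasp_force: 0.0
```

Call:
jog_arm(
  motion=[
    [0,0,0,0,0,0.5,0],
    [0,0,0,0,0,1,0],
    [0,0,0,0,0,1.5,0],
    [0,0,0,0,0,2,0],
    [0,0,0,0,0,2,0],
  ],
)

```text
t: 20.75
eef_pos: [0.4935, -0.0554, 0.0517]
tool_rot: [0.0, 0.678, 0.735, -0.0]
contact_force: [-2.9, -0.1, 11.5]
gripper_width: 0.003
grasp_force: 5.7
```

The nut holds 11.5 N with almost no give. I'll hold it briefly, then retract.

Call:
jog_arm(
  motion=[
    [0,0,0,0,0,0,0],
    [0,0,0,0,0,0,0],
    [0,0,0,0,0,0,0],
    [0,0,0,0,0,0,0],
  ],
)

```text
t: 21.25
eef_pos: [0.4935, -0.0554, 0.0517]
tool_rot: [0.0, 0.678, 0.735, -0.0]
contact_force: [-4.1, 0.2, 11.4]
gripper_width: -0.002
grasp_force: 5.6
```

Call:
jog_arm(
  motion=[
    [0,0,0,0,0,-4,0],
    [0,0,0,0,0,-25,0],
    [0,0,0,0,0,-75,0],
    [0,0,0,-40,0,-120,0],
    [0,0,0,-75,0,-140,0],
    [0,0,0,-75,0,-140,0],
    [0,0,0,-75,0,-140,0],
  ],
)

```text
t: 22.12
eef_pos: [0.4992, -0.1295, 0.1905]
tool_rot: [-0.0, 0.677, 0.736, -0.0]
contact_force: [-0.3, 0.4, -0.5]
gripper_width: 0.002
grasp_force: 0.0
```

```bash
python3 - <<'E'
from h import *
o=bot.get_obs();print(o["t"],o["eef_pos"],o["contact_force"])
P=wrist("w6.png")
E
```

```text
22.125 [ 0.49921742 -0.12950706  0.19048219] [-0.33859699  0.40977658 -0.45927521]
```

View pics/w6.png

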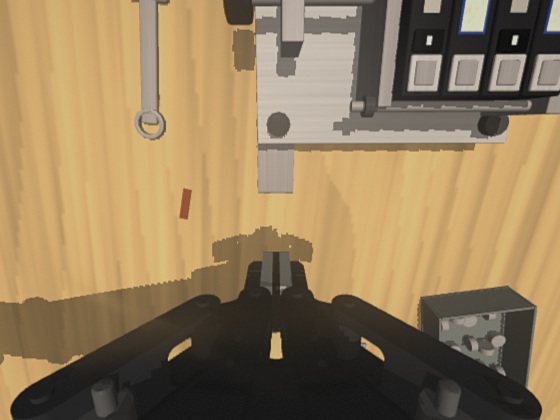

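The shim is still in place at (276,170) px under the foot, with the nut at (278,124). The arm is clear, so I'm handing in.

```bash
python3 -c "
from station import bot
print(bot.hand_in())"
```

```text
the job is handed in; nothing more can be done
None
```

The front jig's right foot was the short one, by about 6.4 mm; one grey shim now lies flat under it, the nut over it held an 11 N push with almost no give, and I handed the job in (no verdict shown).

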